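# Close a stack of plaster handle moulds with its cover piece

## Task

Close the stack of plaster mug-handle moulds: take the loose rectangular cover piece off the slatted drying rack and lower it onto the stack the right way round, with its pouring funnel over the feed hole, until you feel it meet the plastic studs (never drop it: plaster chips). Then press it down until the studs are fully home in its sockets and the joint is shut all round, and let go. Leave the mug, the round mould and the wooden paddle where they are.

Things in the scene. Friction and masses are not known exactly. Their poses are not given: they have to be found in the camera images.
- cover_mid (a point): centre, half-way up, of the cover piece: a loose off-white plaster block 120 long (x) x 56 wide (y) x 40 mm high (z), 0.24 to 0.36 kg, lying joint face down on the slatted rack. Axes: x along the length, y across the width, z up. Its flat joint face is 20 mm below this point.
- cover_funnel (a point): centre of the mouth of the cover's conical pouring funnel, 26 mm across, in its top face near one end: 42 mm towards -x and 20 mm above cover_mid; same axes
- cover_sockets (a point): point in the cover's joint face midway among its three sockets, at (x, y, z) = (2.7, 6.7, -20) mm from cover_mid; same axes. The sockets, round, 12 mm across and 17 mm deep, open in the underside at (x, y) = (-48, 16.5), (48, 16.5) and (8, -13) mm from the cover's middle, so it fits one way round only.
- pile_top (a point): centre of the flat top face of the fixed stack: two plaster mould pieces of the cover's 120 x 56 mm outline, 40 mm high each, on plywood packing 150 x 86 mm. The top is 91 to 116 mm above the bench, different at every start. Axes: x along the length, y across, z up. Fully home, the cover's axes agree with these and cover_mid lies 20 mm straight above this point.
- pile_studs (a point): point in the stack's top face midway among its three studs (below cover_sockets when closed). The white split plastic studs, 15 mm high with tapered noses that lead in by 2 to 3 mm, stand at (x, y) = (-48, 16.5), (48, 16.5) and (8, -13) mm from pile_top. Springy leaves grip the sockets: the cover stops 4 to 7 mm short and takes a push of 12 to 22 N to go home.
- pile_feed (a point): centre of the 14 mm feed hole in the top face of the stack, 42 mm towards -x of pile_top, beside the hollow of the mug handle; the cover's funnel belongs straight above it. The wrong way round, the cover rests on the noses of the studs about 15 mm proud.
- rack: fixed drying rack of wooden slats, 176 x 176 mm, its top 22 mm above its origin, which lies at its centre on the bench; the cover lies on it at any angle
- mug: bystander: a bisque-fired mug body without handle, 82 mm across, 88 mm high, standing; origin at the centre of its foot
- knob_mould: bystander: a round closed plaster mould, 88 mm across, 36 mm high; origin at the centre of its underside
- paddle: bystander: a potter's flat wooden paddle, 300 mm long, blade 170 x 64 mm, 14 mm thick, lying flat on the bench; origin on its underside, x along its length, blade at +x
- pile: the whole fixed stack (mould pieces, studs and packing); origin at the centre of the underside of the packing, which may lie below the bench top: go by pile_top. Axes as pile_top
There are look-alikes about, which are no part of the job. Leave any purple look-alike of the part that bears cover_mid alone.

How it is judged:
By the outcome, as a careful person would: the job done as asked, in the order asked, and still so for the second after the job is handed in, with the robot touching nothing.
It also fails if it takes over 51 s, if anything falls off the work surface, if the arm or the gripper's body presses on something with over 40 N, if the wrist force passes 120 N, or if a joint passes its speed limit or range.

## Robot

A 6-joint arm with a two-finger parallel gripper is mounted at the origin on the work surface. World frame = base frame: x ahead of the robot, y to its left, z up, the work surface at z = 0. Lengths are in m, angles in rad, forces in N, time in s.
With the tool pointing down it reaches from about 0.225 to 0.725 m from the base axis. Payload 3.1 kg.
Tool frame: the origin (TCP) lies where the fingers leave the gripper's body, on its centre line; the fingertips stand 73 mm ahead of it and the grasp point (between the pads) lies 54 mm ahead of it (arm.grip_depth is the distance from the TCP to the grasp point, in m); z points along the fingers, y is the line along which they close (so a half turn about z gives the same grasp; the last joint's range is limited). The gripper opens to 85 mm and grips with 20 to 120 N. Pads are 22 mm wide; open, the fingers measure 114 mm over their backs; the gripper's body (76 mm by 85 mm) begins 54 mm behind the grasp point. The pads swing forward as they close: fully open they stand 13 mm farther back than shut.
Start: joints at [0.979, 0.048, 0.099, 1.622, 0, 1.443], TCP at [0.235, 0.47, 0.304] pointing down, gripper open.
Joint ranges: [-2.91, 2.91], [-0.99, 1.94], [-1.21, 1.42], [-2.12, 2.29], [-1.49, 1.47], [-3.14, 3.14]. Speed limits (rad/s): [2.79, 2.79, 3.14, 3.14, 3.14, 3.14].

## Interface

Orientations are given as a rotation vector (axis times angle).
In Python, from station import arm gives the robot as it stands.
- The arm moves only by the tool drive_tool, never from a script. Its argument "plan" is a list of rows, each a list of 3 entries, a list of its own where there are three numbers: the shift along the world's x, y, z in units of 0.04 m (1.0 is 0.04 m), then the turn, a rotation vector about the world's x, y, z in units of 30 degrees (1.0 is 30 degrees), then the opening in per cent of the stroke, from 0 (shut) to 100 (fully open). A call has 1 to 10 rows; each row shifts and turns the commanded pose from where the row before left it; what a row does not reach is not made up. A row lasts 1/12 s, in which the tool goes at most 41.7 mm and 7.16 degrees, less where a joint would pass 70% of its speed; a pose out of reach is approached as far as the arm can. A call with a number of a shift or a turn outside -1 to 1 is refused whole. A call with a gripper value outside its range is refused whole. The fingers move at their own pace and stop on an object; "squeeze" is the grip in N (left out, the last holds). Time passes only in rows, so rows that do not move let the fingers close. It gives the time, the measured TCP pose, the force, the opening and the grip force at its end, in the units of the state.
- arm.read_state(): the state, without advancing time (a new reading comes with each control period).
- arm.get_image(name): name is "side" or "top"; returns the picture (480x640x3 uint8, red, green, blue); there is no depth.
- arm.camera_info(name): a dict with "K" (3x3 intrinsics, pixels), "distortion" ([k1, k2, p1, p2, k3] as OpenCV has them; the pictures are not rectified), "view" (4x4, takes a point from world to camera coordinates). Camera axes: x right, y down, z forward; pixel columns grow to the right and rows downward; lengths in m; the calibration is good to about 2 mm. A picture is of the moment at which its call begins. camera_info takes no time and is no camera call.
- arm.finish_job(): hands the job in; it is judged then, once.
The state is a dict: "time_s": time; "joints": joint angles; "qvel": joint speeds; "joint_torque": joint torques, N m; "eef_pos": TCP position; "tcp_rot": TCP orientation; "contact_force": force on the tool from outside, world axes, zero at the start; "moment": the same for the moment, N m; "opening": finger opening in m; "finger_force": force on a finger pad.
Only numpy, scipy, OpenCV 4.12 (cv2) and the standard library are available. Lean on these libraries where they do the work, as an engineer would, in place of code of your own. Each camera call takes 0.05 s, during which the arm holds its last target. There are 200 camera calls.

## Working session

There is one attempt and no reset: what is moved stays moved. The work goes in short steps, Python scripts to look and compute and a tool call to move; the robot and the scene stay as the last step left them, time stands still between calls to the robot, and variables do not carry over. Pictures are saved under pics/ and viewed, at most 10 in all, crops included, and the job is handed in when it is done.

Besides the shell and the picture viewer there is one more tool, called after "Call:" as name([rows], argument=value, ...), one row to a line, values as JSON. drive_tool: Moves the arm, as the interface text tells. Shifts and turns lie within -1 to 1; 1 stands for 0.04 m of shift or 30 degrees of turn. Its arguments: {"type":"object","properties":{"plan":{"type":"array"},"squeeze":{"type":"number"}},"required":["plan"]}

```bash
mkdir -p pics; ls; python3 - <<'E'
from station import arm
import cv2,numpy as np
for n in("top","side"):
    im=arm.get_image(n); cv2.imwrite(f"pics/{n}0.png",im[...,::-1])
    c=arm.camera_info(n); print(n,np.array(c["K"]).round(1).tolist(),np.round(c["distortion"],4)); print(np.round(c["view"],3))
    V=np.array(c["view"]);print("cam",(-V[:3,:3].T@V[:3,3]).round(3))
s=arm.read_state(); print(s)
E
```

```text
pics
top [[460.4, 0.0, 317.0], [0.0, 460.4, 240.4], [0.0, 0.0, 1.0]] [-0.1029  0.      0.      0.      0.    ]
[[ 0.    -1.    -0.013 -0.009]
 [-0.998  0.    -0.063  0.546]
 [ 0.063  0.013 -0.998  1.152]
 [ 0.     0.     0.     1.   ]]
cam [ 0.472 -0.024  1.184]
side [[523.1, 0.0, 325.4], [0.0, 523.1, 245.6], [0.0, 0.0, 1.0]] [-0.1298  0.      0.      0.      0.    ]
[[ 0.892 -0.453 -0.004 -0.463]
 [-0.243 -0.472 -0.847  0.213]
 [ 0.382  0.757 -0.531  1.297]
 [ 0.     0.     0.     1.   ]]
cam [-0.03  -1.091  0.867]
{'time_s': 0.1, 'joints': array([ 9.79235036e-01,  4.86760471e-02,  9.77121945e-02,  1.62199370e+00,
       -1.38511910e-05,  1.44295796e+00]), 'qvel': array([ 3.54351647e-03, -2.99313892e-04,  3.03461950e-03, -9.01949174e-05,
        1.18582589e-03, -2.03590441e-03]), 'joint_torque': array([ 1.76021080e-03, -3.39851367e+01,  3.20936108e+01,  1.58266764e-02,
       -8.93877177e-05,  6.73745816e-06]), 'eef_pos': array([0.23462502, 0.46919836, 0.30281316]), 'tcp_rot': array([-0.721733  , -3.05679537,  0.00318448]), 'contact_force': array([-0.04793846,  0.44658457,  0.39008836]), 'moment': array([-0.02373187,  0.02636148,  0.00356065]), 'finger_force': 0.0, 'opening': 0.0852361780692266}
```

View pics/top0.png

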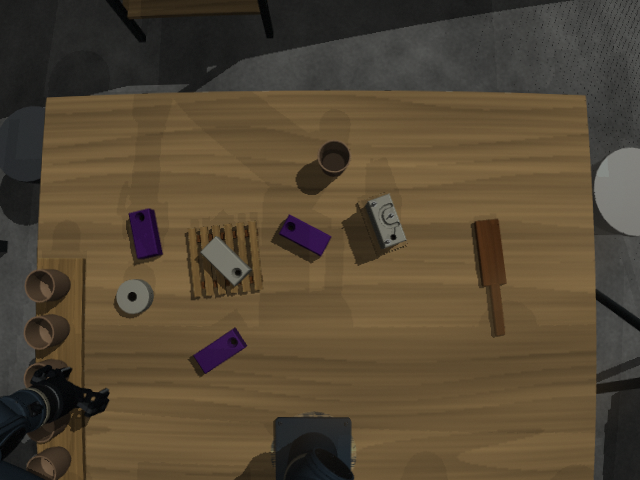

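View pics/side0.png

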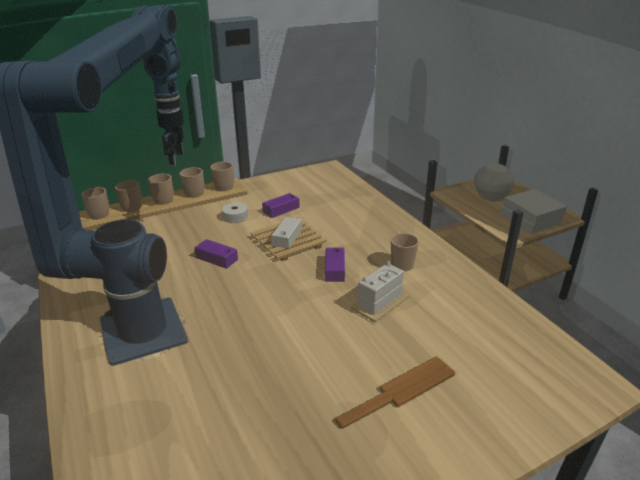

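Candidates for the cover: the off-white block on the rack, top (226,261), and the purple look-alikes at (145,233), (304,237) and (219,351). The stack itself at (385,222) is also off-white. By the description, the off-white block on the slats is the cover, with its funnel at about (237,272). The stack's feed hole is at about (393,237). I'll check this in one close crop.

```bash
python3 - <<'E'
import cv2,numpy as np
t=cv2.imread("pics/top0.png");s=cv2.imread("pics/side0.png")
f=lambda i,x,y,w,h:cv2.resize(i[y:y+h,x:x+w],(400,300),interpolation=cv2.INTER_CUBIC)
a=np.hstack([f(t,186,231,80,60),f(t,346,191,80,60)])
b=np.hstack([f(s,248,204,80,60),f(s,342,259,80,60)])
cv2.imwrite("pics/crop0.png",np.vstack([a,b]))
for n,i in(("t",t),("s",s)):
    hsv=cv2.cvtColor(i,cv2.COLOR_BGR2HSV)
    for p in ([(215,255),(380,205),(200,235)] if n=="t" else [(290,230),(375,280),(370,303)]): print(n,p,hsv[p[1],p[0]])
E
```

```text
t (215, 255) [ 28  27 115]
t (380, 205) [ 26  30 119]
t (200, 235) [ 17 154  76]
s (290, 230) [ 27  17 161]
s (375, 280) [ 28  19 157]
s (370, 303) [25 30 93]
```

View pics/crop0.png

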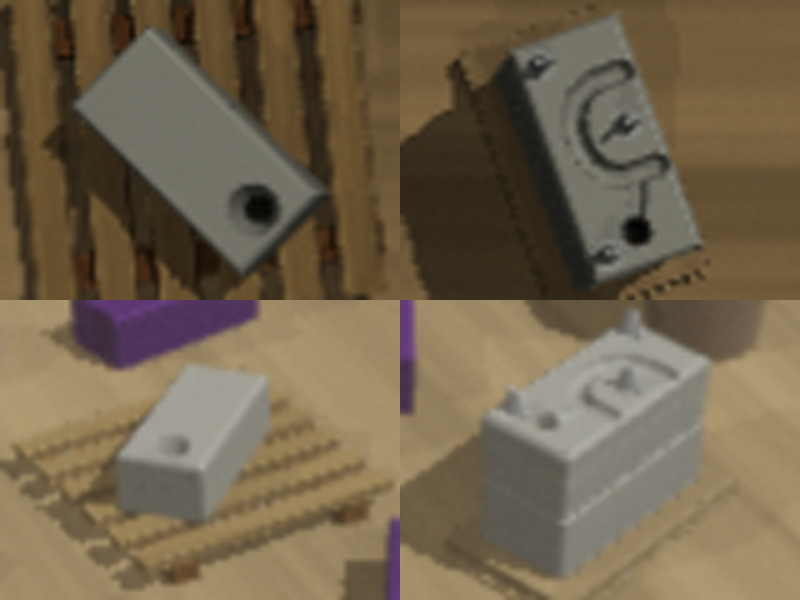

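The crop agrees. The upper-left tile shows the off-white cover with its funnel at its lower-right end, at top pixel (237,272). The upper-right tile shows the stack with studs at about (373,204), (387,241) and (390,216), and the feed hole at (393,237). Next I'll measure both.

```bash
cat > h.py <<'E'
import cv2,numpy as np
from station import arm
def ray(n,px):
    c=arm.camera_info(n);V=np.array(c["view"]);R=V[:3,:3]
    u=cv2.undistortPoints(np.float64(px).reshape(-1,1,2),np.array(c["K"]),np.array(c["distortion"]))[:,0]
    return -R.T@V[:3,3], np.c_[u,np.ones(len(u))]@R
def onz(n,px,z):
    o,d=ray(n,px); return (o+d*((z-o[2])/d[:,2])[:,None])[:,:2]
def tri(pt,ps):
    o1,d1=ray("top",pt);o2,d2=ray("side",ps);out=[]
    for a,b in zip(d1,d2):
        s=np.linalg.lstsq(np.c_[a,-b],o2-o1,rcond=None)[0]
        p,q=o1+a*s[0],o2+b*s[1]; out.append(np.r_[(p+q)/2,np.linalg.norm(p-q)])
    return np.array(out)
def face(img,box,thr=None,k=8):
    "subpixel contour of the bright grey face in box (x,y,w,h)"
    x,y,w,h=box;c=cv2.resize(img[y:y+h,x:x+w],None,fx=k,fy=k,interpolation=cv2.INTER_CUBIC)
    hs=cv2.cvtColor(c,cv2.COLOR_BGR2HSV);m=((hs[...,1]<70)&(hs[...,2]>(thr or 95))).astype(np.uint8)
    m=cv2.morphologyEx(m,cv2.MORPH_OPEN,np.ones((9,9)))
    cs=max(cv2.findContours(m,0,2)[0],key=cv2.contourArea)[:,0]
    return (cs+.5)/k-.5+[x,y]
def rect(P):
    r=cv2.minAreaRect(np.float32(cv2.convexHull(np.float32(P*1000))));return np.array(r[0]),r[1],r[2]
E
python3 - <<'E'
from h import *
t=cv2.imread("pics/top0.png");s=cv2.imread("pics/side0.png")
f=lambda x,y,x0,y0:((x+.5)/5-.5+x0,(y+.5)/5-.5+y0)
# triangulate stack: feed, corners (two far, near), studs bases
T=[f(237,231,346,191),f(218,15,346,191),f(302,246,346,191),f(190,285,346,191),]
S=[f(148,121,342,259),f(308,60,342,259),f(170,160,342,259),f(83,118,342,259)]
print(tri(T,S).round(4))
T=[f(256,206,186,231),f(326,195,186,231),f(242,275,186,231)];S=[f(175,145,248,204),f(205,168,248,204),f(120,158,248,204)]
print(tri(T,S).round(4))
for thr in(85,95,105):
  for n,b,z in(("cover",(190,231,72,58),.062),("stack",(356,188,60,68),.105)):
    P=onz("top",face(t,b,thr),z);print(thr,n,[np.round(v,1) for v in rect(P)])
print(onz("top",[f(256,206,186,231)],.062),onz("top",[f(237,231,346,191)],.105))
E
```

```text
[[ 0.5508 -0.1918  0.0891  0.0026]
 [ 0.6542 -0.1836  0.0884  0.001 ]
 [ 0.5441 -0.2233  0.0879  0.0034]
 [ 0.5255 -0.1698  0.0852  0.0032]]
[[0.4674 0.1862 0.0599 0.0032]
 [0.4726 0.1517 0.0606 0.0026]
 [0.4339 0.1934 0.0562 0.0038]]
85 cover [array([495.1, 216.8]), array([118.4,  55.3]), np.float64(46.0)]
85 stack [array([ 588.4, -175.6]), array([117.9,  53.1]), np.float64(19.8)]
95 cover [array([494.8, 217.2]), array([117.2,  54.3]), np.float64(45.5)]
95 stack [array([ 589.1, -175.6]), array([116.7,  52.7]), np.float64(19.8)]
105 cover [array([494.9, 217.3]), array([115.2,  52.8]), np.float64(45.8)]
105 stack [array([ 589.4, -175.8]), array([115.8,  52.1]), np.float64(19.7)]
[[0.46600267 0.18648317]] [[ 0.54853275 -0.18878576]]
```

The triangulation reads about 2.5 mm low: the cover's top comes out at about 0.0595, and it should be 0.062. That puts the stack top at about 0.092.

The cover is at (0.495, 0.217) with yaw about 45.9°. The stack's yaw is about 19.8°. I'll move above the cover with a +72.5° turn.

Call:
drive_tool([
  [[0.5, -0.5, -0.2], [0, 0, 0.2], 100],
  [[0.5, -0.5, -0.2], [0, 0, 0.2], 100],
  [[0.5, -0.5, -0.2], [0, 0, 0.2], 100],
  [[0.5, -0.5, -0.2], [0, 0, 0.2], 100],
  [[0.5, -0.5, -0.2], [0, 0, 0.2], 100],
  [[0.5, -0.5, -0.2], [0, 0, 0.2], 100],
  [[0.5, -0.5, -0.2], [0, 0, 0.2], 100],
  [[0.5, -0.5, -0.2], [0, 0, 0.2], 100],
  [[0.5, -0.5, -0.2], [0, 0, 0.2], 100],
  [[0.5, -0.5, -0.2], [0, 0, 0.2], 100],
], squeeze=60)

```text
time_s: 0.93
eef_pos: [0.4353, 0.2683, 0.2229]
tcp_rot: [0.911, -3.005, 0.0]
contact_force: [0.2, 1.0, -0.0]
opening: 0.0852
finger_force: 0.0
```

Call:
drive_tool([
  [[0.5, -0.43, -0.2], [0, 0, 0.21], 100],
  [[0.5, -0.43, -0.2], [0, 0, 0.21], 100],
  [[0.5, -0.44, -0.2], [0, 0, 0], 100],
  [[0, 0, 0], [0, 0, 0], 100],
  [[0, 0, 0], [0, 0, 0], 100],
])

```text
time_s: 1.35
eef_pos: [0.4948, 0.2163, 0.1984]
tcp_rot: [1.223, -2.89, -0.001]
contact_force: [-0.5, -0.6, -0.1]
opening: 0.0855
finger_force: 0.0
```

```bash
python3 - <<'E'
from h import *
from scipy.spatial.transform import Rotation as Rn
im=arm.get_image("top")[...,::-1].copy();cv2.imwrite("pics/top1.png",im)
s=arm.read_state();R=Rn.from_rotvec(s["tcp_rot"]).as_matrix();print(s["eef_pos"],np.degrees(np.arctan2(R[1,1],R[0,1])),R[:,2],s["joints"],s["contact_force"])
t=cv2.imread("pics/top0.png");print([np.round(v,1) for v in rect(onz("top",face(t,(356,188,60,68),85),.092))],onz("top",[(393.2,237)],.092))
i=im[180:300,160:320];cv2.imwrite("pics/c1.png",cv2.resize(i,None,fx=4,fy=4,interpolation=2))
E
```

```text
[0.49447355 0.21714734 0.19909239] 135.9522338539511 [-2.20832385e-03 -1.14889854e-04 -9.99997555e-01] [ 2.89361988e-01  9.09802725e-02 -6.36994769e-02  1.41826588e+00
  5.20011471e-04 -5.12657569e-01] [-0.81154607 -0.20901734 -0.22125344]
[array([ 589.8, -177.5]), array([119.3,  53.8]), np.float64(19.8)] [[ 0.54897869 -0.19124676]]
```

View pics/c1.png

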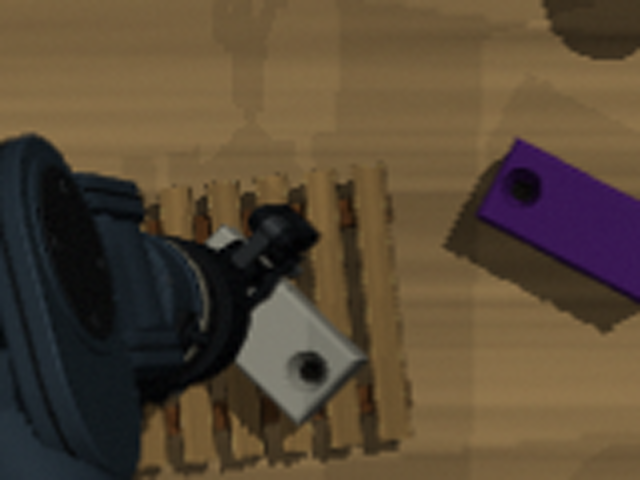

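The gripper is over the cover, with the fingers astride its width, and the funnel is visible at crop (312,369). I'll lower and grip.

Call:
drive_tool([
  [[0, 0, -0.35], [0, 0, 0], 100],
  [[0, 0, -0.35], [0, 0, 0], 100],
  [[0, 0, -0.35], [0, 0, 0], 100],
  [[0, 0, -0.35], [0, 0, 0], 100],
  [[0, 0, -0.3], [0, 0, 0], 100],
  [[0, 0, -0.3], [0, 0, 0], 100],
  [[0, 0, -0.2], [0, 0, 0], 100],
  [[0, 0, -0.15], [0, 0, 0], 100],
  [[0, 0, -0.1], [0, 0, 0], 100],
  [[0, 0, 0], [0, 0, 0], 100],
])

```text
time_s: 2.23
eef_pos: [0.4944, 0.2175, 0.1011]
tcp_rot: [1.228, -2.89, -0.0]
contact_force: [0.7, 0.2, 0.8]
opening: 0.0853
finger_force: 0.0
```

Call:
drive_tool([
  [[0, 0, 0], [0, 0, 0], 30],
  [[0, 0, 0], [0, 0, 0], 30],
  [[0, 0, 0], [0, 0, 0], 30],
  [[0, 0, 0], [0, 0, 0], 30],
  [[0, 0, 0], [0, 0, 0], 30],
  [[0, 0, 0], [0, 0, 0], 30],
  [[0, 0, 0], [0, 0, 0], 30],
  [[0, 0, 0], [0, 0, 0], 30],
])

```text
time_s: 2.9
eef_pos: [0.4957, 0.2178, 0.1031]
tcp_rot: [-1.227, 2.89, -0.0]
contact_force: [0.3, 0.2, 5.6]
opening: 0.0546
finger_force: 67.5
```

Gripped, with the opening at about 55 mm. I'll raise it.

Call:
drive_tool([
  [[0, 0, 0.1], [0, 0, 0], 30],
  [[0, 0, 0.2], [0, 0, 0], 30],
  [[0, 0, 0.4], [0, 0, 0], 30],
  [[0, 0, 0.5], [0, 0, 0], 30],
  [[0, 0, 0.5], [0, 0, 0], 30],
  [[0, 0, 0.5], [0, 0, 0], 30],
  [[0, 0, 0.5], [0, 0, 0], 30],
  [[0, 0, 0.3], [0, 0, 0], 30],
  [[0, 0, 0], [0, 0, 0], 30],
  [[0, 0, 0], [0, 0, 0], 30],
], squeeze=90)

```text
time_s: 3.73
eef_pos: [0.4949, 0.2175, 0.2217]
tcp_rot: [-1.228, 2.892, -0.0]
contact_force: [-0.6, 0.2, -2.7]
opening: 0.0546
finger_force: 95.5
```

```bash
python3 - <<'E'
from h import *
from scipy.spatial.transform import Rotation as Rn
for n in("top","side"): cv2.imwrite(f"pics/{n}2.png",arm.get_image(n)[...,::-1])
s=arm.read_state();R=Rn.from_rotvec(s["tcp_rot"]).as_matrix();print(s["eef_pos"],np.degrees(np.arctan2(R[1,1],R[0,1])),R[:,2],s["contact_force"],s["moment"],s["finger_force"],s["opening"])
t=cv2.imread("pics/top2.png");d=cv2.imread("pics/side2.png")
g=lambda i,x,y:cv2.resize(i[y:y+120,x:x+96],(400,500),interpolation=2)
cv2.imwrite("pics/c2.png",np.hstack([g(t,180,200),g(d,240,150)]))
E
```

```text
[0.4939956  0.21724857 0.21991385] 136.02522659357643 [-0.00328377 -0.00105433 -0.99999405] [-1.21740339  0.57750027 -4.36152514] [-0.00409961  0.01675169  0.07087989] 95.46306633856148 0.055095969892636154
```

View pics/c2.png

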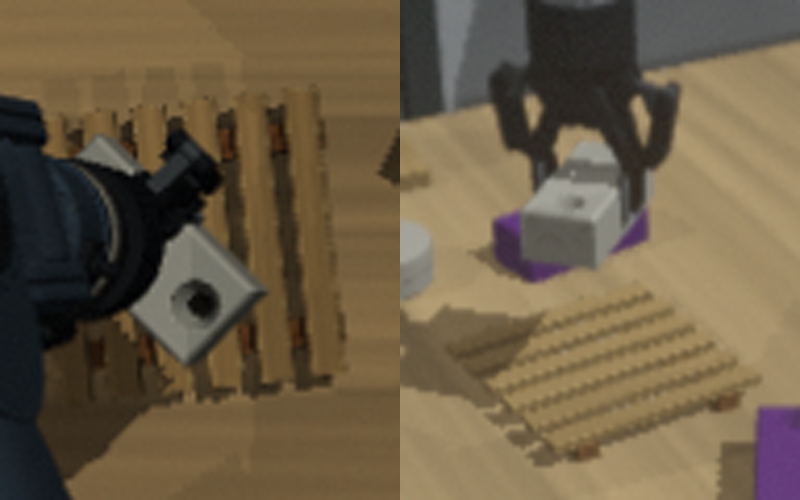

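The cover is held level and clear of the rack, with its funnel at crop (203,301), still towards the -x end. I'll carry it over the stack: Δ ≈ (+0.095, −0.394), turn −26.2°.

Call:
drive_tool([
  [[0.17, -0.3, 0.1], [0, 0, -0.062], 30],
  [[0.17, -0.6, 0.1], [0, 0, -0.062], 30],
  [[0.17, -0.8, 0.1], [0, 0, -0.062], 30],
  [[0.17, -0.8, 0.1], [0, 0, -0.062], 30],
  [[0.17, -0.8, 0.1], [0, 0, -0.062], 30],
  [[0.17, -0.8, 0], [0, 0, -0.062], 30],
  [[0.17, -0.8, 0], [0, 0, -0.062], 30],
  [[0.17, -0.8, 0], [0, 0, -0.062], 30],
  [[0.17, -0.8, 0], [0, 0, -0.062], 30],
  [[0.17, -0.8, 0], [0, 0, -0.062], 30],
])

```text
time_s: 4.67
eef_pos: [0.5623, -0.0767, 0.2403]
tcp_rot: [0.74, -3.051, -0.001]
contact_force: [-0.2, 0.7, -2.7]
opening: 0.0545
finger_force: 95.6
```

Call:
drive_tool([
  [[0.17, -0.8, 0], [0, 0, -0.062], 30],
  [[0.17, -0.8, 0], [0, 0, -0.062], 30],
  [[0.17, -0.6, 0], [0, 0, -0.062], 30],
  [[0.17, -0.36, 0], [0, 0, -0.065], 30],
  [[0, 0, 0], [0, 0, 0], 30],
  [[0, 0, 0], [0, 0, 0], 30],
  [[0, 0, 0], [0, 0, 0], 30],
])

```text
time_s: 5.25
eef_pos: [0.5894, -0.1768, 0.2406]
tcp_rot: [0.542, -3.092, -0.003]
contact_force: [0.7, 0.3, -3.7]
opening: 0.0546
finger_force: 95.9
```

```bash
python3 - <<'E'
from h import *
from scipy.spatial.transform import Rotation as Rn
P=[]
for n in("top","side"): cv2.imwrite(f"pics/{n}3.png",arm.get_image(n)[...,::-1])
s=arm.read_state();R=Rn.from_rotvec(s["tcp_rot"]).as_matrix();print(s["eef_pos"],np.degrees(np.arctan2(R[1,1],R[0,1])),R[:,2],s["contact_force"],s["moment"])
t=cv2.imread("pics/top3.png");d=cv2.imread("pics/side3.png")
g=lambda i,x,y:cv2.resize(i[y:y+120,x:x+96],(400,500),interpolation=2)
cv2.imwrite("pics/c3.png",np.hstack([g(t,340,170),g(d,330,200)]))
E
```

```text
[ 0.58962983 -0.17602294  0.24134249] 109.9510322874946 [-1.32124740e-03  7.50175908e-04 -9.99998846e-01] [-0.52455959  0.06089535 -3.95515923] [ 0.05293728  0.04740845 -0.03775267]
```

View pics/c3.png

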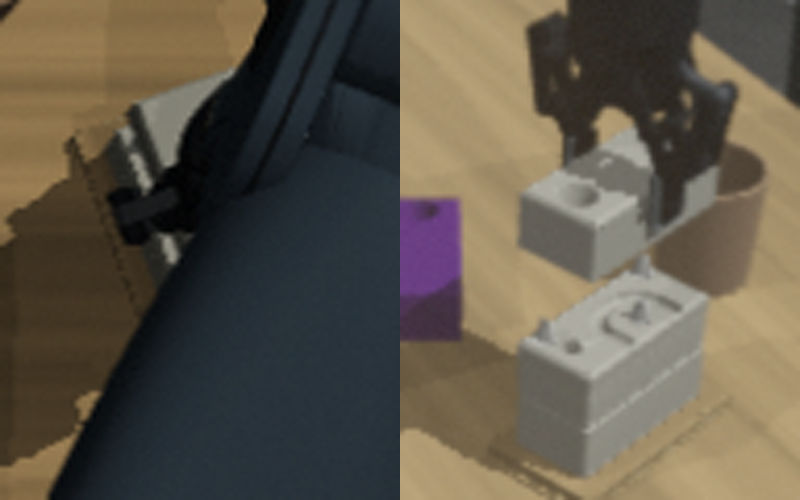

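```bash
python3 - <<'E'
from h import *
from scipy.spatial.transform import Rotation as Rn
c=arm.camera_info("side");V=np.array(c["view"])
def proj(cen,yaw,P):
    W=Rn.from_euler("z",yaw,degrees=True).apply(P)+cen
    return cv2.projectPoints(W,cv2.Rodrigues(V[:3,:3])[0],V[:3,3],np.array(c["K"]),np.array(c["distortion"]))[0][:,0]
o=lambda L:np.array([((x+.5)/4.1667-.5+330,(y+.5)/4.1667-.5+200) for x,y in L])
h=.001
cov=proj([.5895,-.1765,.1795],19.9,np.array([[-60,-28,-20],[-60,28,-20],[-60,28,20],[-60,-28,20],[-42,0,20]])*h)
print("cover obs-pred",(o([(195,280),(120,247),(120,208),(195,232),(178,195)])-cov).round(1).tolist())
for z in(.092,.096):
  st=proj([.5896,-.1775,z],19.8,np.array([[-60,-28,0],[-60,28,0],[60,-28,0],[-42,0,0]])*h)
  print("stack",z,(o([(187,378),(118,340),(308,293),(172,347)])-st).round(1).tolist())
p=proj([.5895,-.1765,.1],20,np.array([[0,0,0],[10,0,0],[0,10,0],[0,0,10]])*h);print((p[1:]-p[0]).round(2))
E
```

```text
cover obs-pred [[0.6, -0.1], [0.5, 0.8], [0.0, 5.2], [-0.2, 2.4], [0.2, 0.8]]
stack 0.092 [[-0.2, 0.6], [0.6, 0.6], [0.0, 0.6], [0.4, 0.9]]
stack 0.096 [[-0.3, 2.0], [0.5, 1.9], [-0.1, 1.8], [0.4, 2.2]]
[[ 2.4  -1.64]
 [-3.07 -1.51]
 [ 0.21 -3.22]]
```

In the side view the cover and the stack both match prediction to within about 0.5 px, so the alignment is within about 1 mm and the stack top is at 0.092. I expect the noses at TCP z ≈ 0.188, the stop at about 0.178 and home at about 0.173. Now I'll descend gently.

Call:
drive_tool([
  [[0, -0.02, -0.15], [0, 0, 0], 30],
  [[0, 0, -0.2], [0, 0, 0], 30],
  [[0, 0, -0.2], [0, 0, 0], 30],
  [[0, 0, -0.2], [0, 0, 0], 30],
  [[0, 0, -0.15], [0, 0, 0], 30],
  [[0, 0, -0.15], [0, 0, 0], 30],
  [[0, 0, -0.1], [0, 0, 0], 30],
  [[0, 0, 0], [0, 0, 0], 30],
])

```text
time_s: 6.02
eef_pos: [0.5894, -0.1774, 0.1943]
tcp_rot: [0.542, -3.092, -0.002]
contact_force: [0.3, -0.1, -4.1]
opening: 0.0548
finger_force: 95.9
```

Call:
drive_tool([
  [[0, 0, -0.05], [0, 0, 0], 30],
  [[0, 0, -0.05], [0, 0, 0], 30],
  [[0, 0, -0.05], [0, 0, 0], 30],
  [[0, 0, -0.05], [0, 0, 0], 30],
  [[0, 0, 0], [0, 0, 0], 30],
  [[0, 0, 0], [0, 0, 0], 30],
])

```text
time_s: 6.52
eef_pos: [0.59, -0.1777, 0.1878]
tcp_rot: [0.543, -3.094, -0.0]
contact_force: [0.5, 0.8, -2.6]
opening: 0.0549
finger_force: 95.9
```

Call:
drive_tool([
  [[0, 0, -0.03], [0, 0, 0], 30],
  [[0, 0, -0.03], [0, 0, 0], 30],
  [[0, 0, -0.02], [0, 0, 0], 30],
  [[0, 0, 0], [0, 0, 0], 30],
])

```text
time_s: 6.85
eef_pos: [0.5899, -0.1776, 0.1844]
tcp_rot: [0.543, -3.094, -0.0]
contact_force: [1.3, 0.3, -2.4]
opening: 0.0548
finger_force: 95.9
```

Call:
drive_tool([
  [[0, 0, -0.025], [0, 0, 0], 30],
  [[0, 0, -0.025], [0, 0, 0], 30],
  [[0, 0, -0.025], [0, 0, 0], 30],
  [[0, 0, 0], [0, 0, 0], 30],
])

```text
time_s: 7.18
eef_pos: [0.5899, -0.1776, 0.1813]
tcp_rot: [0.543, -3.094, -0.0]
contact_force: [-1.1, -0.2, -3.5]
opening: 0.0546
finger_force: 95.9
```

Call:
drive_tool([
  [[0, 0, -0.02], [0, 0, 0], 30],
  [[0, 0, -0.02], [0, 0, 0], 30],
  [[0, 0, -0.02], [0, 0, 0], 30],
  [[0, 0, 0], [0, 0, 0], 30],
])

```text
time_s: 7.52
eef_pos: [0.5901, -0.1777, 0.1792]
tcp_rot: [-0.543, 3.094, -0.0]
contact_force: [0.3, 0.1, -3.3]
opening: 0.0548
finger_force: 95.9
```

```bash
python3 - <<'E'
from h import *
s=arm.read_state();print(s["eef_pos"],s["contact_force"],s["moment"])
E
```

```text
[ 0.590139   -0.17769616  0.17924105] [ 0.2827234   0.12319275 -3.25399678] [-0.04840625 -0.04247109  0.00134227]
```

Call:
drive_tool([
  [[0, 0, -0.025], [0, 0, 0], 30],
  [[0, 0, -0.025], [0, 0, 0], 30],
  [[0, 0, 0], [0, 0, 0], 30],
])

```text
time_s: 7.77
eef_pos: [0.5904, -0.1776, 0.1781]
tcp_rot: [-0.543, 3.093, -0.001]
contact_force: [-0.5, 0.4, 0.1]
opening: 0.0549
finger_force: 96.2
```

Call:
drive_tool([
  [[0, 0, -0.025], [0, 0, 0], 30],
  [[0, 0, -0.025], [0, 0, 0], 30],
  [[0, 0, 0], [0, 0, 0], 30],
])

```text
time_s: 8.02
eef_pos: [0.5907, -0.1776, 0.1772]
tcp_rot: [-0.543, 3.092, -0.001]
contact_force: [-0.8, 1.8, 4.9]
opening: 0.0545
finger_force: 96.8
```

Contact came at TCP z ≈ 0.178, about 5 mm above home. That is the leaf stop, since standing on the noses would be about 15 mm proud. I'll press on.

Call:
drive_tool([
  [[0, 0, -0.04], [0, 0, 0], 30],
  [[0, 0, -0.04], [0, 0, 0], 30],
  [[0, 0, 0], [0, 0, 0], 30],
], squeeze=110)

```text
time_s: 8.27
eef_pos: [0.5911, -0.1776, 0.1752]
tcp_rot: [-0.543, 3.09, -0.002]
contact_force: [-1.2, 1.5, 6.7]
opening: 0.0545
finger_force: 118.2
```

Call:
drive_tool([
  [[0, 0, -0.04], [0, 0, 0], 30],
  [[0, 0, -0.04], [0, 0, 0], 30],
  [[0, 0, 0], [0, 0, 0], 30],
])

```text
time_s: 8.52
eef_pos: [0.5913, -0.1775, 0.1736]
tcp_rot: [-0.543, 3.089, -0.003]
contact_force: [-2.6, 2.9, 13.1]
opening: 0.0542
finger_force: 118.8
```

Call:
drive_tool([
  [[0, 0, -0.04], [0, 0, 0], 30],
  [[0, 0, -0.04], [0, 0, 0], 30],
  [[0, 0, 0], [0, 0, 0], 30],
])

```text
time_s: 8.77
eef_pos: [0.5912, -0.1775, 0.1736]
tcp_rot: [-0.542, 3.088, -0.004]
contact_force: [-6.8, 3.4, 23.1]
opening: 0.0543
finger_force: 120.2
```

Call:
drive_tool([
  [[0, 0, -0.04], [0, 0, 0], 30],
  [[0, 0, -0.04], [0, 0, 0], 30],
  [[0, 0, 0], [0, 0, 0], 30],
])

```text
time_s: 9.02
eef_pos: [0.5911, -0.1775, 0.1736]
tcp_rot: [-0.542, 3.087, -0.005]
contact_force: [-11.4, 4.7, 33.6]
opening: 0.0542
finger_force: 121.5
```

```bash
python3 - <<'E'
from h import *
d=arm.get_image("side")[...,::-1].copy()
s=arm.read_state();print(s["eef_pos"],s["tcp_rot"],s["contact_force"],s["moment"])
cv2.imwrite("pics/c4.png",cv2.resize(d[210:330,330:450],(600,600),interpolation=2))
E
```

```text
[ 0.59112199 -0.17746346  0.17359408] [-0.54209658  3.08645212 -0.00520882] [-10.42903865   4.32423146  32.4649426 ] [1.90830204 2.94261411 0.03723786]
```

View pics/c4.png

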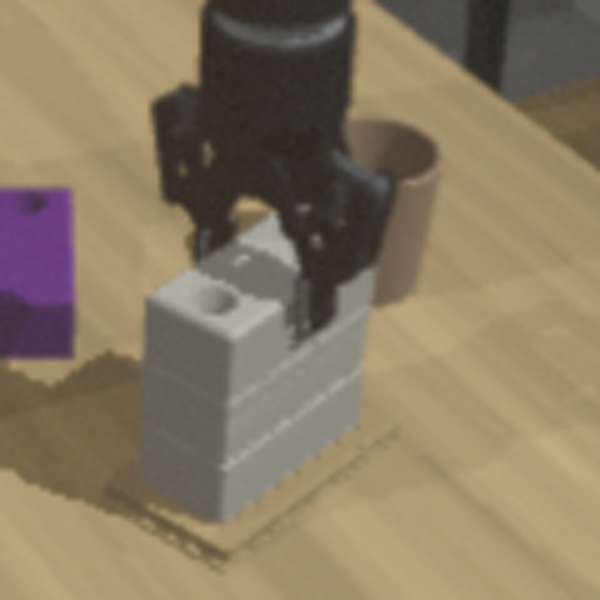

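The cover stopped hard at z = 0.1736 with 33 N on it, and the picture shows the joint closed at crop (150–370, 310–405), with the funnel at the feed end. I'll take off the push, open, rise and check.

Call:
drive_tool([
  [[0, 0, 0.05], [0, 0, 0], 30],
  [[0, 0, 0.05], [0, 0, 0], 30],
  [[0, 0, 0.03], [0, 0, 0], 30],
  [[0, 0, 0], [0, 0, 0], 30],
])

```text
time_s: 9.4
eef_pos: [0.5912, -0.1775, 0.1736]
tcp_rot: [-0.542, 3.089, -0.003]
contact_force: [-4.1, 2.7, 17.1]
opening: 0.0547
finger_force: 118.8
```

Call:
drive_tool([
  [[0, 0, 0], [0, 0, 0], 100],
  [[0, 0, 0], [0, 0, 0], 100],
  [[0, 0, 0], [0, 0, 0], 100],
  [[0, 0, 0], [0, 0, 0], 100],
  [[0, 0, 0], [0, 0, 0], 100],
  [[0, 0, 0], [0, 0, 0], 100],
])

```text
time_s: 9.9
eef_pos: [0.5898, -0.1777, 0.167]
tcp_rot: [0.542, -3.093, -0.001]
contact_force: [0.2, -0.3, 0.8]
opening: 0.0853
finger_force: 0.0
```

Call:
drive_tool([
  [[0, 0, 0.1], [0, 0, 0], 100],
  [[0, 0, 0.3], [0, 0, 0], 100],
  [[0, 0, 0.5], [0, 0, 0], 100],
  [[0, 0, 0.5], [0, 0, 0], 100],
  [[0, 0, 0.1], [0, 0, 0], 100],
  [[0, 0, 0], [0, 0, 0], 0],
  [[0, 0, 0], [0, 0, 0], 0],
  [[0, 0, 0], [0, 0, 0], 0],
  [[0, 0, 0], [0, 0, 0], 0],
  [[0, 0, 0], [0, 0, 0], 0],
])

```text
time_s: 10.73
eef_pos: [0.5894, -0.1774, 0.2261]
tcp_rot: [0.542, -3.092, -0.002]
contact_force: [0.0, -0.2, 0.2]
opening: 0.0256
finger_force: 0.0
```

```bash
python3 - <<'E'
from h import *
d=arm.get_image("side")[...,::-1].copy();t=arm.get_image("top")[...,::-1].copy()
cv2.imwrite("pics/side5.png",d);cv2.imwrite("pics/top5.png",t)
s=arm.read_state();print(s["eef_pos"],s["tcp_rot"],s["contact_force"],s["moment"])
cv2.imwrite("pics/c5.png",cv2.resize(d[240:330,340:430],(600,600),interpolation=2))
E
```

```text
[ 0.58963785 -0.17750199  0.22662793] [ 5.42403647e-01 -3.09282308e+00 -1.61571235e-03] [-0.41175228 -0.66575502  0.29258527] [ 0.01053902 -0.0179418  -0.00519019]
```

View pics/c5.png

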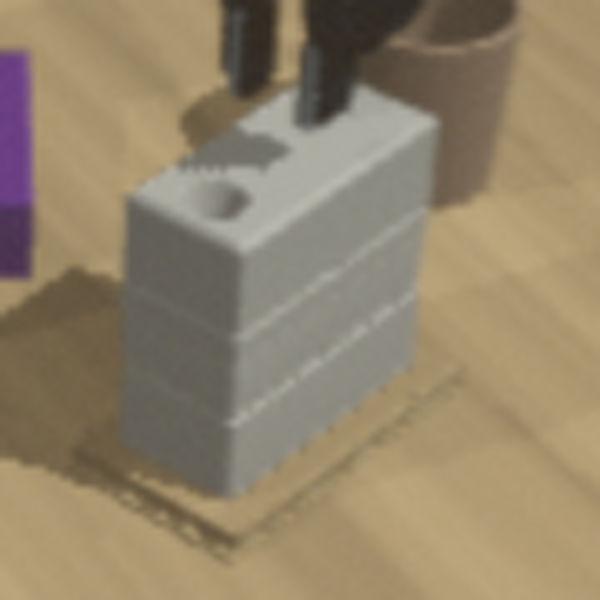

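It looks shut all round with the gripper clear. To be sure, I'll press once more with shut fingertips on the top face, over the middle of the studs (+7 mm in y) and well away from the funnel.

Call:
drive_tool([
  [[0.02, 0.18, 0], [0, 0, 0], 0],
  [[0, 0, 0], [0, 0, 0], 0],
  [[0, 0, 0], [0, 0, 0], 0],
  [[0, 0, -0.15], [0, 0, 0], 0],
  [[0, 0, -0.15], [0, 0, 0], 0],
  [[0, 0, -0.08], [0, 0, 0], 0],
  [[0, 0, -0.04], [0, 0, 0], 0],
  [[0, 0, -0.04], [0, 0, 0], 0],
  [[0, 0, 0], [0, 0, 0], 0],
])

```text
time_s: 11.58
eef_pos: [0.5906, -0.1705, 0.2086]
tcp_rot: [0.542, -3.094, -0.001]
contact_force: [0.8, 0.7, 0.2]
opening: -0.0001
finger_force: 0.0
```

Call:
drive_tool([
  [[0, 0, -0.03], [0, 0, 0], 0],
  [[0, 0, -0.03], [0, 0, 0], 0],
  [[0, 0, -0.03], [0, 0, 0], 0],
  [[0, 0, 0], [0, 0, 0], 0],
])

```text
time_s: 11.92
eef_pos: [0.5908, -0.1705, 0.2055]
tcp_rot: [0.543, -3.094, -0.0]
contact_force: [0.7, -0.0, 0.2]
opening: -0.0
finger_force: 0.0
```

Call:
drive_tool([
  [[0, 0, -0.03], [0, 0, 0], 0],
  [[0, 0, -0.03], [0, 0, 0], 0],
  [[0, 0, -0.03], [0, 0, 0], 0],
  [[0, 0, 0], [0, 0, 0], 0],
])

```text
time_s: 12.25
eef_pos: [0.591, -0.1704, 0.205]
tcp_rot: [-0.543, 3.092, -0.002]
contact_force: [-3.2, 2.5, 8.3]
opening: -0.0001
finger_force: 4.3
```

Call:
drive_tool([
  [[0, 0, -0.03], [0, 0, 0], 0],
  [[0, 0, -0.02], [0, 0, 0], 0],
  [[0, 0, 0], [0, 0, 0], 0],
])

```text
time_s: 12.5
eef_pos: [0.591, -0.1703, 0.2049]
tcp_rot: [-0.543, 3.091, -0.003]
contact_force: [-5.4, 2.4, 14.8]
opening: -0.0
finger_force: 7.2
```

Firm contact at 0.205, as expected for home. A little more push.

Call:
drive_tool([
  [[0, 0, -0.04], [0, 0, 0], 0],
  [[0, 0, -0.04], [0, 0, 0], 0],
  [[0, 0, 0], [0, 0, 0], 0],
])

```text
time_s: 12.75
eef_pos: [0.5909, -0.1703, 0.2048]
tcp_rot: [-0.542, 3.09, -0.005]
contact_force: [-9.9, 3.7, 24.3]
opening: -0.0002
finger_force: 11.9
```

Call:
drive_tool([
  [[0, 0, -0.02], [0, 0, 0], 0],
  [[0, 0, 0], [0, 0, 0], 0],
  [[0, 0, 0.1], [0, 0, 0], 0],
  [[0, 0, 0.15], [0, 0, 0], 0],
  [[0, 0, 0.3], [0, 0, 0], 0],
  [[0, 0, 0.5], [0, 0, 0], 0],
  [[-0.3, 0.5, 0.5], [0, 0, 0], 0],
  [[-0.3, 0.7, 0.5], [0, 0, 0], 0],
  [[-0.3, 0.7, 0.5], [0, 0, 0], 0],
  [[-0.3, 0.7, 0.3], [0, 0, 0], 0],
])

```text
time_s: 13.58
eef_pos: [0.5429, -0.0659, 0.3124]
tcp_rot: [-0.541, 3.092, -0.001]
contact_force: [0.2, -0.7, 0.4]
opening: -0.0
finger_force: 0.0
```

Call:
drive_tool([
  [[-0.3, 0.8, 0], [0, 0, 0], 0],
  [[-0.3, 0.8, 0], [0, 0, 0], 0],
  [[-0.3, 0.8, 0], [0, 0, 0], 0],
  [[-0.3, 0.8, 0], [0, 0, 0], 0],
  [[-0.3, 0.6, 0], [0, 0, 0], 0],
  [[0, 0.4, 0], [0, 0, 0], 0],
  [[0, 0, 0], [0, 0, 0], 0],
  [[0, 0, 0], [0, 0, 0], 0],
])

```text
time_s: 14.25
eef_pos: [0.4828, 0.1021, 0.3101]
tcp_rot: [0.546, -3.094, 0.001]
contact_force: [0.8, -0.7, 0.3]
opening: -0.0001
finger_force: 0.0
```

```bash
python3 - <<'E'
from h import *
d=arm.get_image("side")[...,::-1].copy();t=arm.get_image("top")[...,::-1].copy()
g=lambda i,x,y:cv2.resize(i[y:y+90,x:x+72],(400,500),interpolation=2)
cv2.imwrite("pics/c6.png",np.hstack([g(t,350,180),g(d,350,245)]))
s=arm.read_state();print(s["eef_pos"],s["contact_force"])
P=onz("top",face(t,(356,180,60,76),85),.132);print([np.round(v,1) for v in rect(P)])
E
```

```text
[0.48312762 0.10095292 0.30997881] [-0.84325521  0.05140489 -0.35882791]
[array([ 590.5, -177.1]), array([120.1,  54.3]), np.float64(19.7)]
```

View pics/c6.png

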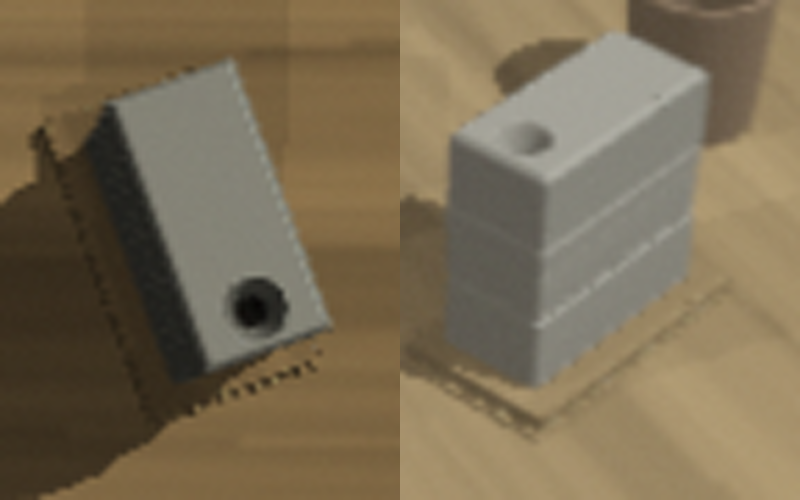

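The cover sits flush on the stack, with its funnel at the feed end (crop (257,308)) and an even thin joint all round. The arm is clear, so I'll hand it in.

```bash
python3 -c "
from station import arm; print(arm.finish_job())"
```

```text
the job is handed in; nothing more can be done
None
```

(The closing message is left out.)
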